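Line up the feeding bottles by height beside the warmer

TASK

Stand the four upright glass bottles on the cork coasters, one centred on each, in order of height: the shortest on the coaster next to the bottle warmer, the tallest at the far end of the row. Set them down without dropping them or tipping any over, and do not shove the steel tray in which the two other bottles lie.

Things in the scene. Friction and masses are not known exactly. Their poses are not given: they have to be found in the camera images.
- squat_center (a point): the shortest of the four standing bottles: closed clear glass, round, 60 mm in diameter and 56 mm tall, wide and squat, white screw cap 54 mm wide, about 140 g (varies). This point is its centre, on the axis, 28 mm above its foot; z points up the bottle. The wall is straight and full width from the foot up to 38 mm above its foot (10 mm above this point); grip it there. It starts standing on the shelf, nearer the robot than the coasters.
- short_center (a point): the second shortest of the four standing bottles: closed clear glass, round, 52 mm in diameter and 84 mm tall, narrowing to a white screw cap 42 mm wide, about 150 g (varies). This point is its centre, on the axis, 42 mm above its foot; z points up the bottle. The wall is straight and full width from the foot up to 60 mm above its foot (18 mm above this point); grip it there. It starts standing on the shelf, nearer the robot than the coasters.
- medium_center (a point): the second tallest of the four standing bottles: closed clear glass, round, 56 mm in diameter and 112 mm tall, narrowing to a white screw cap 44 mm wide, about 200 g (varies). This point is its centre, on the axis, 56 mm above its foot; z points up the bottle. The wall is straight and full width from the foot up to 86 mm above its foot (30 mm above this point); grip it there. It starts standing on the shelf, nearer the robot than the coasters.
- tall_center (a point): the tallest of the four standing bottles: closed clear glass, round, 50 mm in diameter and 142 mm tall, slim, narrowing to a white screw cap 42 mm wide, about 210 g (varies). This point is its centre, on the axis, 71 mm above its foot; z points up the bottle. The wall is straight and full width from the foot up to 114 mm above its foot (43 mm above this point); grip it there. It starts standing on the shelf, nearer the robot than the coasters.
- coaster_a: one of four identical round cork coasters, 68 mm in diameter, in a straight row at 90 mm spacing on a birch plywood board (90 mm by 360 mm, 15 mm thick) that is fixed to the shelf. Which of the four has which place in the row varies. Origin: centre of its underside, 15 mm above the shelf; its top, on which a bottle stands, is 18 mm above the shelf. x: across the row, y: along the row.
- coaster_b: one of four identical round cork coasters, 68 mm in diameter, in a straight row at 90 mm spacing on a birch plywood board (90 mm by 360 mm, 15 mm thick) that is fixed to the shelf. Which of the four has which place in the row varies. Origin: centre of its underside, 15 mm above the shelf; its top, on which a bottle stands, is 18 mm above the shelf. x: across the row, y: along the row.
- coaster_c: one of four identical round cork coasters, 68 mm in diameter, in a straight row at 90 mm spacing on a birch plywood board (90 mm by 360 mm, 15 mm thick) that is fixed to the shelf. Which of the four has which place in the row varies. Origin: centre of its underside, 15 mm above the shelf; its top, on which a bottle stands, is 18 mm above the shelf. x: across the row, y: along the row.
- coaster_d: one of four identical round cork coasters, 68 mm in diameter, in a straight row at 90 mm spacing on a birch plywood board (90 mm by 360 mm, 15 mm thick) that is fixed to the shelf. Which of the four has which place in the row varies. Origin: centre of its underside, 15 mm above the shelf; its top, on which a bottle stands, is 18 mm above the shelf. x: across the row, y: along the row.
- warmer: compact round white bottle warmer, 116 mm in diameter and 136 mm tall, with a dark well in its top and a toggle switch at its foot. It stands fixed on the shelf in line with the row of coasters, off one end or the other, its axis about 135 mm from the centre of the end coaster. Origin: centre of its underside. A pale blue push dispenser (78 mm in diameter, 176 mm tall, nozzle towards the robot) stands in the same way off the other end.
- tray: stainless steel tray, 260 mm by 190 mm (its x and y), 18 mm high, with two closed glass bottles of 52 mm diameter lying in it, at the robot's left. Origin: centre of its underside. It is loose (0.7 kg) and is to stay where it is.
Mind the look-alikes: they are no part of the job. What is shaped like the part that bears short_center but purple or yellow is not meant.

How it is judged:
By the outcome, as a careful person would: the job done as asked, in the order asked, and still so for the second after the job is handed in, with the robot touching nothing.
It also fails if it takes over 104 s, if anything falls off the work surface, if the arm or the gripper's body presses on something with over 40 N, if the wrist force passes 120 N, or if a joint passes its speed limit or range.

ROBOT

A 7-joint arm with a two-finger parallel gripper is mounted at the origin on the work surface. World frame = base frame: x ahead of the robot, y to its left, z up, the work surface at z = 0. Lengths are in m, angles in rad, forces in N, time in s.
With the tool pointing down it reaches from about 0.425 to 0.875 m from the base axis. Payload 4.7 kg.
Tool frame: the origin (TCP) lies on the mounting face of the last link; the fingertips stand 182 mm ahead of it and the grasp point (between the pads) lies 164 mm ahead of it (ctrl.finger_overhang is the distance from the TCP to the fingertips, in m); z points along the fingers, y is the line along which they close (so a half turn about z gives the same grasp; the last joint's range is limited). The gripper opens to 87 mm and grips with 3 to 60 N. Pads are 19 mm wide; open, the fingers measure 117 mm over their backs; the gripper's body (75 mm by 190 mm) begins 51 mm behind the grasp point.
Start: joints at [1.239, 0.321, -0.07, 1.45, 0.023, 1.371, -0.057], TCP at [0.22, -0.612, 0.405] pointing down, gripper open.
Joint ranges: [-2.86, 2.86], [-0.3, 2.09], [-1.38, 1.24], [0.06, 2.45], [-1.56, 4.7], [0.09, 2.05], [-2.69, 2.69]. Speed limits (rad/s): [2.57, 2.57, 3.14, 3.14, 3.14, 3.14, 3.14].

INTERFACE

Orientations are given as a rotation vector (axis times angle).
In Python, from bench import ctrl gives the robot as it stands.
- The arm moves only by the shell command python3 -m jog 'ROWS' [FORCE]. ROWS is a JSON object of lists of equal length, an entry for each row: "translation": the shift along the tool's x, y, z as a fraction of full scale, a list of three; "yaw": the turn about the tool's z as a fraction of full scale; "jaw": the closure, from 0 (fully open) to 1 (shut). In form: {"translation": [[dx, dy, dz], ...], "yaw": [yaw, ...], "jaw": [jaw, ...]}. A call has 1 to 8 rows; each row is the pose to reach, as a shift and turn from the pose commanded when the call began, along the tool's axes at that moment, turning the shorter way round; what a row does not reach only later rows make up. Full scale, the value 1, is 0.2 m for a shift and 180 degrees for a turn. A row lasts 1/8 s, in which the tool goes at most 62.5 mm and 10.7 degrees, less where a joint would pass 70% of its speed; a pose out of reach is approached as far as the arm can. A call with a number of a shift or a turn outside -1 to 1 is refused whole. A call with a gripper value outside its range is refused whole. The fingers move at their own pace and stop on an object; FORCE is the grip in N (left out, the last holds). Time passes only in rows, so rows that repeat a pose let the fingers close. It gives the time, the measured TCP pose, the force, the opening and the grip force at its end, in the units of the state.
- ctrl.get_state(): the state, without advancing time (a new reading comes with each control period).
- ctrl.get_image(name): name is "scene" or "side" or "wrist"; returns a dict with "pixels" (400x640x3 uint8, blue, green, red), "fx", "fy", "cx", "cy" (pixels), "k1" (the pictures are not rectified: a ray, as slopes to the right and down, at radius r is drawn at 1 + k1 r^2 times it, then the intrinsics apply), "R" (3x3) and "t" (3): a world point X has camera coordinates R X + t; the wrist camera has in their place "mount" (4x4, takes a point from camera to tool coordinates, whose origin is the TCP and whose axes are the flange's). Camera axes: x right, y down, z forward; pixel columns grow to the right and rows downward; lengths in m; the calibration is good to about 2 mm. A picture is of the moment at which its call begins: read the wrist's pose just before it. There is no depth.
- ctrl.close_job(): hands the job in; it is judged then, once.
Trained networks look in a picture, given as the dict that the camera call returned (one of the last four; its "shot" number tells which), for a name from the list of things; names that differ only in an ending like _2 or _b are one class to them, and where a whole thing is asked for, a point or a joint stands for the part that bears it (a point fixed in the world has none). Each returns a list of dicts, best first, with "p" (0 to 1); they miss things now and then, are a little off and sometimes report something else, mostly with a low value. They report only what shows in the picture. A call takes as long as a camera call. They do not tell look-alikes from the thing itself.
- ctrl.silhouettes(label, picture): "region" (400x640 bool, what is visible of it) and "at" ([column, row] in pixels, amid what is visible of it).
The state is a dict: "time": time; "joint_positions": joint angles; "qd": joint speeds; "joint_torque": joint torques, N m; "position": TCP position; "tool_rot": TCP orientation; "ft_force": force on the tool from outside, world axes, zero at the start; "torque": the same for the moment, N m; "grip_width": opening from 0.0 (shut) to 1.0 (fully open); "grip_force": force on a finger pad.
Only numpy, scipy, OpenCV 4.12 (cv2) and the standard library are available. Lean on these libraries where they do the work, as an engineer would, in place of code of your own. Each camera call takes 0.05 s, during which the arm holds its last target. There are 200 camera calls.

## Working session

There is one attempt and no reset: what is moved stays moved. The work goes in short steps, Python scripts to look and compute and a shell command to move; the robot and the scene stay as the last step left them, time stands still between calls to the robot, and variables do not carry over. Pictures are saved under pics/ and viewed, at most 14 in all, crops included, and the job is handed in when it is done.

```bash
ls; mkdir -p pics
python3 - <<'E'
from bench import ctrl
import cv2
s=ctrl.get_state();print({k:s[k] for k in('time','position','tool_rot','grip_width')})
for n in('scene','side'):
    im=ctrl.get_image(n);cv2.imwrite(f'pics/{n}0.png',im['pixels'])
E
```

```text
pics
{'time': 0.0, 'position': array([ 0.22024647, -0.61133745,  0.40369059]), 'tool_rot': array([-3.09296356e+00, -5.40308296e-01,  6.29438018e-04]), 'grip_width': 0.9992624285030058}
```

View pics/scene0.png

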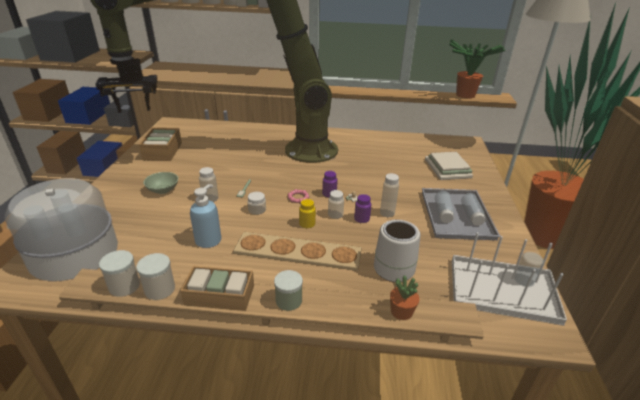

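View pics/side0.png

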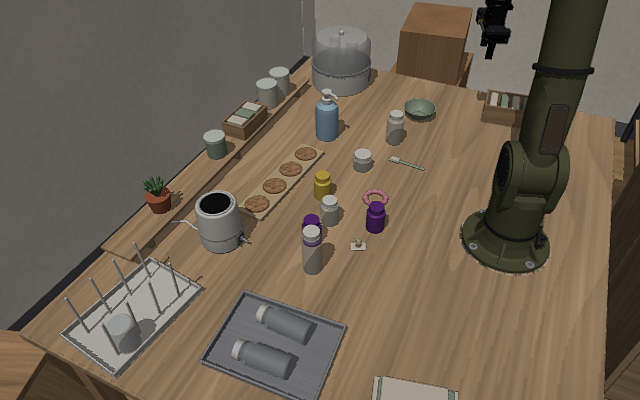

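The scene camera faces the robot. The targets are clear bottles with white caps: medium? (207,184), squat (257,203), short (336,205) and tall (390,195). Things that could be taken for the short one are purple (330,184), yellow (307,213) and purple (363,208). The warmer (397,250) is at the robot's left end of the row and the dispenser (205,220) at its right end.

```bash
cat > h.py <<'E'
from bench import ctrl
import numpy as np, cv2
from scipy.optimize import minimize
from scipy.spatial.transform import Rotation as Ro
DIM=dict(squat=(.030,.056,.038,.027),short=(.026,.084,.060,.021),medium=(.028,.112,.086,.022),tall=(.025,.142,.114,.021))
def proj(im,X):
    if 'R' in im: c=X@np.array(im['R']).T+np.array(im['t'])
    else:
        M=im['T']; c=(X-M[:3,3])@M[:3,:3]
    s=c[:,:2]/c[:,2:]; s=s*(1+im['k1']*(s**2).sum(1,keepdims=True))
    return s*[im['fx'],im['fy']]+[im['cx'],im['cy']]
def ray(im,uv,z):
    s0=(np.array(uv,float)-[im['cx'],im['cy']])/[im['fx'],im['fy']]; s=s0.copy()
    for _ in range(20): s=s0/(1+im['k1']*(s@s))
    d=np.r_[s,1]
    if 'R' in im: R=np.array(im['R']);o=-R.T@im['t'];d=R.T@d
    else: o=im['T'][:3,3];d=im['T'][:3,:3]@d
    return (o+d*(z-o[2])/d[2])[:2]
a=np.linspace(0,2*np.pi,40)
def pts(dim,x,y,z0):
    r,h,s,c=dim
    return np.vstack([np.c_[x+q*np.cos(a),y+q*np.sin(a),0*a+z] for q,z in((r,z0),(r,z0+s),(c,z0+s+.012 if h-s>.02 else z0+s+.002),(c,z0+h))])
def mask(im,dim,x,y,z0,S=4):
    m=np.zeros((400*S//1,640*S),np.uint8); r,h,s,c=dim; P=(proj(im,pts(dim,x,y,z0))+.5)*S
    for A in (P[:80],P[40:120],P[80:]): cv2.fillConvexPoly(m,cv2.convexHull(A.astype(np.float32)).round().astype(np.int32),1)
    return cv2.resize(m*255,(640,400),interpolation=cv2.INTER_AREA)/255.
def fit(dim,obs,x0,z0=0):
    f=lambda p:sum(1-np.minimum(mask(i,dim,*p,z0),g).sum()/np.maximum(mask(i,dim,*p,z0),g).sum() for i,g in obs)
    r=minimize(f,x0,method='Nelder-Mead',options=dict(initial_simplex=np.array(x0)+[[0,0],[.012,0],[0,.012]],xatol=2e-4,fatol=1e-4))
    return r.x,r.fun/len(obs)
E
python3 - <<'E'
from h import *
im={n:ctrl.get_image(n) for n in('scene','side')}
np.set_printoptions(precision=4,suppress=True)
names=['squat_center','short_center','medium_center','tall_center']
for n in names+['coaster_a','warmer','tray']:
    k=n.split('_')[0]; D={}
    z=.018 if k=='coaster' else (.068 if k=='warmer' else (0.01 if k=='tray' else DIM[k][1]/2))
    for v in im:
        D[v]=[(d['p'],d['at'],d['region'].astype(float),ray(im[v],d['at'],z)) for d in ctrl.silhouettes(n,im[v])][:7]
        for d in D[v]: print(n,v,round(d[0],2),np.round(d[1]),d[3],int(d[2].sum()), im[v]['pixels'][d[2]>0].mean(0).round() )
    if k in DIM:
        for d in D['scene']:
            for e in D['side']:
                if np.hypot(*(d[3]-e[3]))<.03: print('  FIT',fit(DIM[k],[(im['scene'],d[2]),(im['side'],e[2])],(d[3]+e[3])/2), d[3]-e[3])
s=ctrl.get_state();print(Ro.from_rotvec(s['tool_rot']).as_matrix())
E
```

```text
squat_center scene 0.58 [255. 203.] [ 0.4607 -0.1276] 365 [127. 142. 152.]
squat_center side 0.63 [364. 162.] [ 0.4512 -0.122 ] 394 [113. 120. 124.]
  FIT (array([ 0.4589, -0.125 ]), np.float64(0.11444024946374448)) [ 0.0095 -0.0056]
short_center scene 0.96 [334. 204.] [0.4545 0.1327] 407 [116. 133. 145.]
short_center scene 0.9 [306. 214.] [0.5201 0.0472] 417 [ 31. 120. 146.]
short_center scene 0.66 [360. 210.] [0.4753 0.2171] 418 [87. 58. 89.]
short_center side 0.88 [331. 212.] [0.4453 0.1374] 491 [105. 113. 117.]
short_center side 0.85 [376. 219.] [0.3254 0.1117] 468 [73. 28. 58.]
short_center side 0.64 [312. 222.] [0.4769 0.1954] 207 [88. 38. 72.]
short_center side 0.64 [321. 185.] [0.5206 0.0468] 457 [ 45. 105. 123.]
  FIT (array([0.4528, 0.1347]), np.float64(0.1099518789207996)) [ 0.0091 -0.0047]
  FIT (array([0.5147, 0.0502]), np.float64(0.1527191110988324)) [-0.0005  0.0004]
  FIT (array([0.4634, 0.2224]), np.float64(0.38846644703537264)) [-0.0016  0.0217]
medium_center scene 0.95 [209. 181.] [ 0.3897 -0.3008] 379 [118. 135. 146.]
medium_center side 0.72 [396. 125.] [ 0.415 -0
[... 544 characters left out ...]
 161.]
coaster_a scene 0.55 [388. 194.] [0.3342 0.312 ] 614 [108. 126. 139.]
coaster_a scene 0.52 [341. 253.] [0.6638 0.1678] 348 [ 78. 119. 159.]
coaster_a side 0.82 [257. 206.] [0.6596 0.1811] 335 [ 67.  93. 123.]
coaster_a side 0.59 [304. 152.] [ 0.6522 -0.1014] 227 [ 67.  93. 124.]
coaster_a side 0.55 [290. 171.] [0.6483 0.008 ] 250 [ 67.  93. 124.]
warmer scene 0.58 [395. 249.] [0.6875 0.3142] 2226 [ 99. 108. 114.]
warmer side 0.97 [216. 225.] [0.6871 0.3308] 2647 [87. 91. 93.]
tray scene 0.73 [461. 219.] [0.4377 0.5457] 2150 [107. 110. 114.]
tray side 0.82 [275. 348.] [0.3958 0.542 ] 7351 [104. 102. 102.]
[[ 0.9408  0.3389 -0.    ]
 [ 0.3389 -0.9408 -0.0001]
 [-0.0001  0.     -1.    ]]
```

```bash
python3 -m jog '{"translation":[[0.8,-0.75,-0.1],[0.8,-0.75,-0.1],[0.8,-0.75,-0.1],[0.8,-0.75,-0.1],[0.8,-0.75,-0.1],[0.8,-0.75,-0.1],[0.8,-0.75,-0.1],[0.8,-0.75,-0.1]],"yaw":[-0.378,-0.378,-0.378,-0.378,-0.378,-0.378,-0.378,-0.378],"jaw":[0,0,0,0,0,0,0,0]}' 20
python3 -m jog '{"translation":[[0.95,0.5,0],[0.95,0.5,0],[0.95,0.5,0],[0.95,0.5,0],[0.95,0.5,0],[0.95,0.5,0]],"yaw":[0,0,0,0,0,0],"jaw":[0,0,0,0,0,0]}'
cat >> h.py <<'E'
def wrist():
    s=ctrl.get_state(); im=ctrl.get_image('wrist'); T=np.eye(4);T[:3,:3]=Ro.from_rotvec(s['tool_rot']).as_matrix();T[:3,3]=s['position']
    im['T']=T@np.array(im['mount']); return im,s
E
python3 - <<'E'
from h import *
np.set_printoptions(precision=4,suppress=True)
im,s=wrist(); cv2.imwrite('pics/w1.png',im['pixels']); print(im['T'],s['position'],im['fx'],im['k1'])
print([ray(im,p,0) for p in((0,0),(639,0),(639,399),(0,399),(320,200))])
E
```

```text
time: 1.9
position: [0.32, -0.4161, 0.4249]
tool_rot: [2.263, 2.178, -0.0]
ft_force: [-0.7, -0.5, 0.8]
grip_width: 1.001
grip_force: 0.0
time: 2.65
position: [0.4265, -0.2312, 0.4247]
tool_rot: [2.265, 2.177, -0.001]
ft_force: [1.1, -0.5, -1.1]
grip_width: 1.0
grip_force: 0.0
[[ 0.9992 -0.0392 -0.0118  0.4305]
 [-0.041  -0.958  -0.284  -0.1522]
 [-0.0002  0.2842 -0.9588  0.4049]
 [ 0.      0.      0.      1.    ]] [ 0.4265 -0.2312  0.4247] 357.1863428657486 -0.060073413424237485
[array([ 0.0836, -0.0322]), array([ 0.7784, -0.0613]), array([ 0.9064, -0.6188]), array([-0.0937, -0.5791]), array([ 0.4224, -0.2737])]
```

View pics/w1.png

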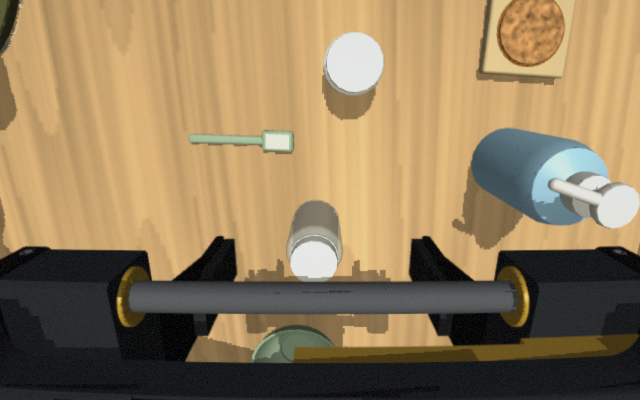

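The wrist view shows the squat's cap at (355,63), the medium's cap at (315,259), the first coaster at (531,30) and the dispenser at (540,175). Both bottles are clear glass with white caps. I'll take two more wrist views along the row.

```bash
cat > look.py <<'E'
import sys
from h import *
np.set_printoptions(precision=4,suppress=True)
im,s=wrist(); cv2.imwrite(f'pics/{sys.argv[1]}.png',im['pixels']); print(s['position'])
for n in sys.argv[2:]:
    k=n.split('_')[0]
    for d in ctrl.silhouettes(n,im):
        z=.018 if k=='coaster' else DIM[k][1]
        g=d['region'].astype(float); p=ray(im,d['at'],z); c=im['pixels'][d['region']].mean(0).round()
        ys,xs=np.nonzero(d['region']); edge=xs.min()<2 or ys.min()<2 or xs.max()>637 or ys.max()>397
        print(n,round(d['p'],2),np.round(d['at']),c,'edge' if edge else '',end=' ')
        if k=='coaster':print(fit((.034,.003,.002,.034),[(im,g)],p,.015))
        else: print(fit(DIM[k],[(im,g)],p))
E
python3 look.py w1b squat_center medium_center coaster_a
python3 -m jog '{"translation":[[0.8,0.5,0],[0.8,0.5,0],[0.8,0.5,0],[0.8,0.5,0],[0.8,0.5,0],[0.8,0.5,0]],"yaw":[0,0,0,0,0,0],"jaw":[0,0,0,0,0,0]}' >/dev/null
python3 look.py w2 squat_center short_center coaster_a
python3 -m jog '{"translation":[[1,-0.1,0],[1,-0.1,0],[1,-0.1,0],[1,-0.1,0],[1,-0.1,0],[1,-0.1,0]],"yaw":[0,0,0,0,0,0],"jaw":[0,0,0,0,0,0]}' >/dev/null
python3 look.py w3 tall_center short_center coaster_a
```

```text
[ 0.4263 -0.2316  0.4247]
squat_center 0.68 [353.  61.] [213. 218. 218.]  (array([ 0.4612, -0.1257]), np.float64(0.028108062227934605))
medium_center 0.92 [314. 242.] [163. 174. 178.]  (array([ 0.4157, -0.2979]), np.float64(0.05799672639541653))
coaster_a 0.98 [531.  29.] [ 81. 136. 187.] edge (array([ 0.6475, -0.0942]), np.float64(0.05767356565115245))
[ 0.5324 -0.076   0.4245]
squat_center 0.89 [260. 218.] [194. 201. 201.]  (array([ 0.4601, -0.1252]), np.float64(0.07613674776882551))
short_center 0.91 [301.  42.] [  1. 192. 204.]  (array([0.5174, 0.049 ]), np.float64(0.041912626503187056))
short_center 0.69 [111.  10.] [73. 27. 59.] edge (array([0.329 , 0.1063]), np.float64(0.029876277257795514))
coaster_a 0.94 [445.  14.] [ 80. 135. 186.] edge (array([0.6614, 0.0849]), np.float64(0.026736587692144487))
coaster_a 0.87 [429.  96.] [ 82. 137. 188.]  (array([ 0.6537, -0.0052]), np.float64(0.021685568400506283))
coaster_a 0.76 [424. 178.] [ 82. 138. 190.]  (array([ 0.6468, -0.0946]), np.float64(0.031056322344799936))
[0.5211 0.1242 0.4245]
tall_center 0.86 [221.  10.] [ 82. 101. 112.] 
[... 212 characters left out ...]
 201.]  (array([0.4544, 0.1349]), np.float64(0.030251424588208176))
short_center 0.7 [256.  76.] [148.  59. 121.]  (array([0.4667, 0.2215]), np.float64(0.030327946446683463))
short_center 0.62 [323. 241.] [  3. 177. 199.]  (array([0.5168, 0.0493]), np.float64(0.045702420433026525))
coaster_a 0.89 [420. 333.] [ 84. 141. 192.]  (array([ 0.6452, -0.0973]), np.float64(0.3819864175530774))
coaster_a 0.89 [448. 194.] [ 87. 145. 199.]  (array([0.6606, 0.0846]), np.float64(0.03191593083539279))
coaster_a 0.82 [449. 255.] [ 83. 139. 190.]  (array([ 0.6616, -0.0053]), np.float64(0.8435652135385958))
coaster_a 0.71 [457. 117.] [ 87. 145. 199.]  (array([0.6678, 0.174 ]), np.float64(0.03858017459430574))
```

View pics/w3.png

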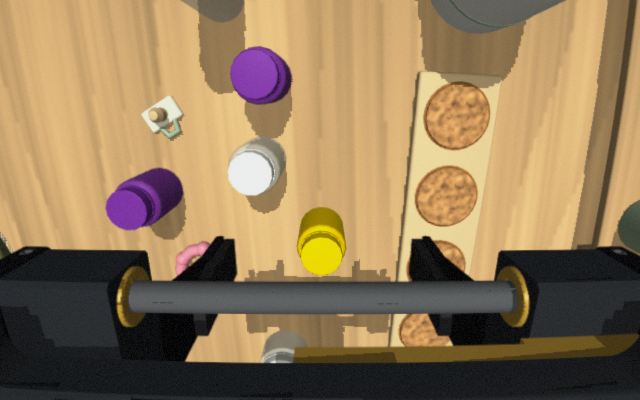

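View w3 shows the clear, white-capped short bottle at (256,165). The purple look-alikes are at (260,75) and (145,198), and the yellow one is at (323,245). The coasters are at (457,117), (447,195), (436,262) and (425,330). The wrist fits repeat to about 1 mm, so I'll start with the short bottle.

```bash
cat > plan.py <<'E'
import sys
from h import *
np.set_printoptions(precision=4,suppress=True)
W=dict(squat=(.4605,-.1255),short=(.4544,.1349),medium=(.4157,-.298),tall=(.4225,.306),c4=(.6677,.1743),c3=(.6608,.0846),c2=(.6539,-.0052),c1=(.647,-.0949))
s=ctrl.get_state();p=s['position'];R=Ro.from_rotvec(s['tool_rot']).as_matrix()
print('t',round(s['time'],2),'pos',p,'w',round(s['grip_width'],3),'f',s['ft_force'].round(1),'ang',np.degrees(np.arctan2(R[1,1],R[0,1])).round(1))
for n in sys.argv[1:]: print(n,(R.T@(np.r_[W[n],p[2]]-p)/.2).round(3))
E
python3 plan.py short squat
python3 -c "
from h import *
im,s=wrist()
for z in(.05,.1):print(ray(im,(622,225),z))"
```

```text
t 4.8 pos [0.5208 0.1251 0.4246] w 1.0 f [ 0.3 -0.4 -0.7] ang -2.3
short [ 0.036 -0.334  0.   ]
squat [-1.264 -0.251  0.001]
[0.85199505 0.05469274]
[0.80589188 0.07574871]
```

```bash
python3 -m jog '{"translation":[[0.036,-0.334,0],[0.036,-0.334,0],[0.036,-0.334,0.2],[0.036,-0.334,0.4],[0.036,-0.334,0.6],[0.036,-0.334,0.7],[0.036,-0.334,0.7],[0.036,-0.334,0.7]],"yaw":[0,0,0,0,0,0,0,0],"jaw":[0,0,0,0,0,0,0,0]}' 25
python3 plan.py short
python3 - <<'E'
from h import *
im,s=wrist(); cv2.imwrite('pics/w4.png',im['pixels'])
E
```

```text
time: 5.85
position: [0.4547, 0.1364, 0.2858]
tool_rot: [2.262, 2.178, 0.002]
ft_force: [-0.5, 0.3, 0.9]
grip_width: 1.008
grip_force: 0.0
t 5.85 pos [0.4547 0.1364 0.2858] w 1.008 f [-0.5  0.3  0.9] ang -2.2
short [-0.008 -0.001 -0.   ]
```

View pics/w4.png

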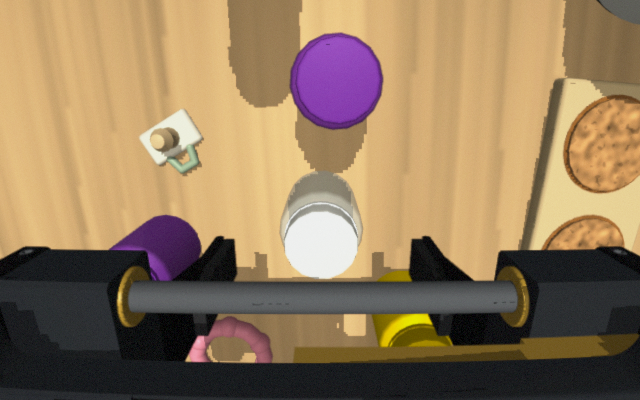

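The white-capped clear bottle is centred between the fingers at (320,235), and the look-alikes are clear of them. I'll go down, close, and check the grip.

```bash
python3 -m jog '{"translation":[[-0.008,0,0.15],[-0.008,0,0.3],[-0.008,0,0.4],[-0.008,0,0.4],[-0.008,0,0.4],[-0.008,0,0.4],[-0.008,0,0.4],[-0.008,0,0.4]],"yaw":[0,0,0,0,0,0,0,0],"jaw":[0,0,0,0,1,1,1,1]}' 25
python3 -m jog '{"translation":[[0,0,0],[0,0,-0.1],[0,0,-0.3],[0,0,-0.5],[0,0,-0.6],[0,0,-0.6]],"yaw":[0,0,0,0,0,0],"jaw":[1,1,1,1,1,1]}'
python3 plan.py c3
```

```text
time: 6.9
position: [0.4541, 0.1347, 0.2051]
tool_rot: [2.262, 2.179, 0.0]
ft_force: [-0.1, 0.0, 0.6]
grip_width: 0.628
grip_force: 0.0
time: 7.65
position: [0.4543, 0.135, 0.3258]
tool_rot: [2.261, 2.177, 0.003]
ft_force: [-0.1, 0.4, -1.7]
grip_width: 0.596
grip_force: 25.0
t 7.65 pos [0.4543 0.135  0.3258] w 0.596 f [-0.1  0.4 -1.7] ang -2.2
c3 [-0.213  1.041  0.003]
```

```bash
python3 -m jog '{"translation":[[-0.05,0.2,0],[-0.1,0.45,0],[-0.16,0.7,0],[-0.2,0.9,0],[-0.213,1,0],[-0.213,1,0],[-0.213,1,0]],"yaw":[0,0,0,0,0,0,0],"jaw":[1,1,1,1,1,1,1]}' >/dev/null
python3 plan.py c3
```

```text
t 8.53 pos [0.6511 0.0855 0.3233] w 0.592 f [ 0.3  0.2 -1.1] ang -2.1
c3 [-0.003  0.049 -0.   ]
```

```bash
python3 -m jog '{"translation":[[-0.003,0.045,0],[-0.003,0.045,0.15],[-0.003,0.045,0.3],[-0.003,0.045,0.4],[-0.003,0.045,0.45],[-0.003,0.045,0.48],[-0.003,0.045,0.49],[-0.003,0.045,0.49]],"yaw":[0,0,0,0,0,0,0,0],"jaw":[1,1,1,1,1,1,1,1]}' >/dev/null
python3 plan.py c3
python3 -m jog '{"translation":[[0,0,0.01],[0,0,0.015],[0,0,0.02],[0,0,0.02]],"yaw":[0,0,0,0],"jaw":[1,1,1,1]}' >/dev/null
python3 plan.py c3
```

```text
t 9.53 pos [0.6614 0.0839 0.2274] w 0.596 f [-0.4 -0.1 -1.5] ang -2.1
c3 [ 0.004 -0.003 -0.   ]
t 10.03 pos [0.6612 0.0838 0.2231] w 0.588 f [-1.8 -0.7  1.3] ang -2.1
c3 [ 0.004 -0.002 -0.   ]
```

Contact registers on the coaster, so I'll release and rise, then head for the squat bottle.

```bash
python3 -m jog '{"translation":[[0,0,0],[0,0,0],[0,0,0],[0,0,0],[0,0,-0.15],[0,0,-0.4],[0,0,-0.7],[0,0,-0.9]],"yaw":[0,0,0,0,0,0,0,0],"jaw":[0,0,0,0,0,0,0,0]}'
python3 plan.py squat c3
python3 - <<'E'
from h import *
im=ctrl.get_image('side'); cv2.imwrite('pics/s1.png',im['pixels'][80:300,150:450])
E
```

```text
time: 11.02
position: [0.6612, 0.0842, 0.4061]
tool_rot: [2.261, 2.178, 0.004]
ft_force: [0.1, -0.7, 0.0]
grip_width: 1.002
grip_force: 0.0
t 11.03 pos [0.6612 0.0842 0.4061] w 1.002 f [ 0.1 -0.7  0. ] ang -2.1
squat [-1.085 -0.964 -0.004]
c3 [ 0.002 -0.002 -0.   ]
```

View pics/s1.png

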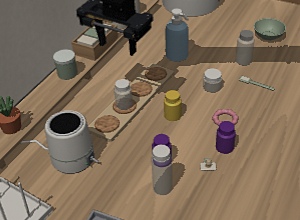

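The short bottle stands upright on the coaster second from the warmer, at about (123,95) in the crop. Next is the squat bottle.

```bash
python3 -m jog '{"translation":[[-1,-0.964,0],[-1,-0.964,0],[-1,-0.964,0],[-1,-0.964,0],[-1,-0.964,0],[-1,-0.964,0.3],[-1,-0.964,0.6],[-1,-0.964,0.6]],"yaw":[0,0,0,0,0,0,0,0],"jaw":[0,0,0,0,0,0,0,0]}' >/dev/null
python3 plan.py squat
python3 -m jog '{"translation":[[0,0,0]],"yaw":[0],"jaw":[0]}' >/dev/null
python3 plan.py squat
```

```text
t 12.07 pos [ 0.4586 -0.1084  0.2791] w 1.001 f [0.1 0.5 0.6] ang -2.1
squat [-0.085  0.013 -0.   ]
t 12.2 pos [ 0.462  -0.1087  0.2845] w 1.0 f [0.1 0.8 0. ] ang -2.1
squat [-0.084 -0.004  0.   ]
```

```bash
python3 -m jog '{"translation":[[-0.085,0.002,0.1],[-0.085,0.002,0.25],[-0.085,0.002,0.4],[-0.085,0.002,0.475],[-0.085,0.002,0.475],[-0.085,0.002,0.475]],"yaw":[0,0,0,0,0,0],"jaw":[0,0,0,0,0,0]}' >/dev/null
python3 plan.py squat
python3 -m jog '{"translation":[[0,0,0],[0,0,0],[0,0,0],[0,0,0],[0,0,0],[0,0,0]],"yaw":[0,0,0,0,0,0],"jaw":[1,1,1,1,1,1]}' 25
python3 -m jog '{"translation":[[0,0,-0.1],[0,0,-0.3],[0,0,-0.5],[0,0,-0.6],[0,0,-0.7],[0,0,-0.7]],"yaw":[0,0,0,0,0,0],"jaw":[1,1,1,1,1,1]}' >/dev/null
python3 plan.py squat c4
```

```text
t 12.95 pos [ 0.4618 -0.1261  0.1893] w 1.002 f [-0.9 -0.   0.3] ang -2.1
squat [ 0.003 -0.006 -0.   ]
time: 13.7
position: [0.4607, -0.1259, 0.1879]
tool_rot: [2.263, 2.179, -0.0]
ft_force: [-0.9, -0.0, 2.6]
grip_width: 0.683
grip_force: 25.0
t 14.45 pos [ 0.4611 -0.1259  0.3285] w 0.687 f [ 0.5 -0.2 -1.6] ang -2.2
squat [ 0.002 -0.003 -0.   ]
c4 [1.539 0.976 0.   ]
```

```bash
python3 -m jog '{"translation":[[0.15,0.1,0],[0.35,0.22,0],[0.55,0.35,0],[0.75,0.47,0],[0.9,0.57,0],[1,0.63,0],[1,0.63,0]],"yaw":[0,0,0,0,0,0,0],"jaw":[1,1,1,1,1,1,1]}' >/dev/null
python3 -m jog '{"translation":[[0.15,0.1,0],[0.35,0.22,0],[0.48,0.31,0],[0.539,0.346,0],[0.539,0.346,0],[0.539,0.346,0]],"yaw":[0,0,0,0,0,0],"jaw":[1,1,1,1,1,1]}' >/dev/null
python3 plan.py c4
python3 -m jog '{"translation":[[0,0,0.12],[0,0,0.3],[0,0,0.43],[0,0,0.52],[0,0,0.57],[0,0,0.59],[0,0,0.59],[0,0,0.59]],"yaw":[0,0,0,0,0,0,0,0],"jaw":[1,1,1,1,1,1,1,1]}' >/dev/null
python3 plan.py c4
```

```text
t 16.07 pos [0.6671 0.1726 0.3273] w 0.682 f [ 0.3 -1.1 -1.8] ang -2.2
c4 [ 0.009  0.003 -0.   ]
t 17.07 pos [0.6677 0.1747 0.2107] w 0.684 f [ 0.4  0.8 -2.8] ang -2.1
c4 [-0.002  0.    -0.   ]
```

```bash
python3 -m jog '{"translation":[[0,0,0.01],[0,0,0.015],[0,0,0.02],[0,0,0.02]],"yaw":[0,0,0,0],"jaw":[1,1,1,1]}' >/dev/null
python3 plan.py c4
python3 -m jog '{"translation":[[0,0,0.004],[0,0,0.004]],"yaw":[0,0],"jaw":[1,1]}' >/dev/null
python3 plan.py c4
```

```text
t 17.57 pos [0.6674 0.1744 0.206 ] w 0.685 f [-0.2  0.   0.9] ang -2.1
c4 [-0.001  0.002  0.   ]
t 17.82 pos [0.6673 0.1745 0.206 ] w 0.683 f [-3.1 -1.1  5.7] ang -2.2
c4 [-0.001  0.002  0.   ]
```

```bash
python3 -m jog '{"translation":[[0,0,0],[0,0,0],[0,0,0],[0,0,0],[0,0,-0.15],[0,0,-0.4],[0,0,-0.7],[0,0,-1]],"yaw":[0,0,0,0,0,0,0,0],"jaw":[0,0,0,0,0,0,0,0]}' >/dev/null
python3 -m jog '{"translation":[[0,0,0],[0,-0.3,0],[0,-0.6,0],[0.2,-1,0],[0.2,-1,0],[0.2,-1,0]],"yaw":[0,0,0,0,0,0],"jaw":[0,0,0,0,0,0]}' >/dev/null
python3 plan.py tall
python3 look.py w5 tall_center coaster_a squat_center short_center
```

```text
t 19.57 pos [0.4669 0.2233 0.4044] w 0.998 f [-0.4 -0.6 -0.3] ang -1.9
tall [ 0.406 -0.236 -0.001]
[0.4669 0.2233 0.4044]
tall_center 0.92 [261.  91.] [204. 210. 211.]  (array([0.4247, 0.3046]), np.float64(0.052102112384813215))
coaster_a 0.92 [480. 265.] [ 79. 132. 181.]  (array([0.6594, 0.0847]), np.float64(0.8600081793193568))
coaster_a 0.6 [488. 195.] [ 69. 113. 155.]  (array([0.665 , 0.1756]), np.float64(0.8238557502767802))
squat_center 0.87 [520. 218.] [172. 182. 186.]  (array([0.6788, 0.1686]), np.float64(0.06318421891142922))
short_center 0.68 [372. 331.] [  1. 136. 158.]  (array([0.5171, 0.0477]), np.float64(0.5426517923859522))
short_center 0.63 [319. 179.] [148.  53. 117.]  (array([0.4667, 0.2215]), np.float64(0.05916016452357864))
short_center 0.59 [486. 273.] [ 85. 103. 117.]  (array([0.6098, 0.1333]), np.float64(0.9233978171612132))
short_center 0.55 [195. 256.] [87. 43. 80.]  (array([0.3649, 0.1549]), np.float64(0.9938001171667867))
```

View pics/w5.png

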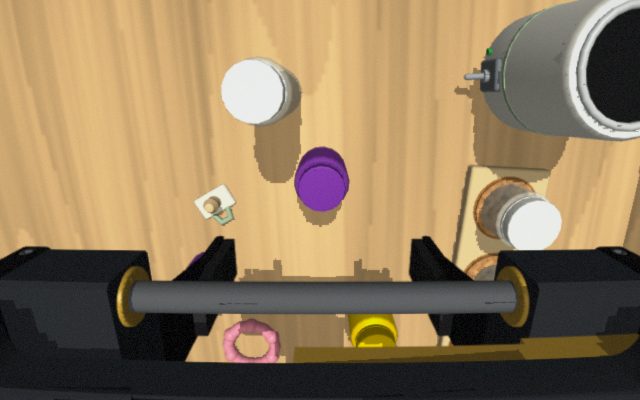

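The squat is on the coaster next to the warmer, with its cap at (528,222). The tall bottle is at (258,91). Its fit agrees with the earlier ones, so I'll pick it up.

```bash
python3 -m jog '{"translation":[[0.2,-0.12,0],[0.402,-0.23,0],[0.402,-0.23,0],[0.402,-0.23,0.2],[0.402,-0.23,0.45],[0.402,-0.23,0.65],[0.402,-0.23,0.72],[0.402,-0.23,0.72]],"yaw":[0,0,0,0,0,0,0,0],"jaw":[0,0,0,0,0,0,0,0]}' >/dev/null
python3 plan.py tall
python3 -m jog '{"translation":[[0,0,0],[0,0,0],[0,0,0],[0,0,0],[0,0,0],[0,0,0]],"yaw":[0,0,0,0,0,0],"jaw":[1,1,1,1,1,1]}' 28
python3 -m jog '{"translation":[[0,0,-0.1],[0,0,-0.3],[0,0,-0.5],[0,0,-0.65],[0,0,-0.7],[0,0,-0.7]],"yaw":[0,0,0,0,0,0],"jaw":[1,1,1,1,1,1]}' >/dev/null
python3 plan.py tall c1
```

```text
t 20.82 pos [0.4266 0.3035 0.2606] w 0.998 f [-0.   0.   0.2] ang -2.2
tall [ 0.012 -0.021  0.   ]
time: 21.58
position: [0.4258, 0.3041, 0.261]
tool_rot: [-2.262, -2.18, 0.001]
ft_force: [-2.0, -0.5, 2.2]
grip_width: 0.57
grip_force: 27.9
t 22.32 pos [0.426  0.3038 0.4011] w 0.57 f [-0.  -1.  -3.2] ang -2.2
tall [ 0.01  -0.018 -0.   ]
c1 [-1.951  1.179  0.002]
```

```bash
python3 -m jog '{"translation":[[-0.1,0.06,0],[-0.25,0.15,0],[-0.45,0.27,0],[-0.65,0.39,0],[-0.8,0.48,0],[-0.93,0.56,0],[-1,0.6,0],[-1,0.6,0]],"yaw":[0,0,0,0,0,0,0,0],"jaw":[1,1,1,1,1,1,1,1]}' >/dev/null
python3 -m jog '{"translation":[[-0.1,0.06,0],[-0.25,0.15,0],[-0.45,0.27,0],[-0.65,0.39,0],[-0.8,0.48,0],[-0.93,0.56,0],[-0.953,0.579,0],[-0.953,0.579,0]],"yaw":[0,0,0,0,0,0,0,0],"jaw":[1,1,1,1,1,1,1,1]}' >/dev/null
python3 plan.py c1
python3 -m jog '{"translation":[[0,0,0.12],[0,0,0.3],[0,0,0.43],[0,0,0.52],[0,0,0.565],[0,0,0.585],[0,0,0.585],[0,0,0.585]],"yaw":[0,0,0,0,0,0,0,0],"jaw":[1,1,1,1,1,1,1,1]}' >/dev/null
python3 plan.py c1
```

```text
t 24.32 pos [ 0.647  -0.0943  0.4006] w 0.568 f [-0.6  0.2 -3.3] ang -2.1
c1 [-0.003  0.    -0.   ]
t 25.32 pos [ 0.6474 -0.0952  0.2849] w 0.569 f [ 0.7  0.1 -2.7] ang -2.2
c1 [ 0.001 -0.002 -0.   ]
```

```bash
python3 -m jog '{"translation":[[-0.004,0,0.01],[-0.004,0,0.018],[-0.004,0,0.025],[-0.004,0,0.025]],"yaw":[0,0,0,0],"jaw":[1,1,1,1]}' >/dev/null
python3 plan.py c1
python3 -m jog '{"translation":[[0,0,0.004],[0,0,0.004]],"yaw":[0,0],"jaw":[1,1]}' >/dev/null
python3 plan.py c1
```

```text
t 25.82 pos [ 0.647  -0.096   0.2792] w 0.568 f [-1.4  0.9 -1.4] ang -2.1
c1 [ 0.006 -0.    -0.   ]
t 26.07 pos [ 0.647  -0.0959  0.2791] w 0.569 f [-3.8 -0.1  5.8] ang -2.1
c1 [ 0.005 -0.    -0.   ]
```

```bash
python3 -m jog '{"translation":[[0,0,0],[0,0,0],[0,0,0],[0,0,0],[0,0,-0.1],[0,0,-0.3],[0,0,-0.55],[0,0,-0.7]],"yaw":[0,0,0,0,0,0,0,0],"jaw":[0,0,0,0,0,0,0,0]}' >/dev/null
python3 -m jog '{"translation":[[0,-0.3,0],[0,-0.6,0],[-0.2,-0.9,0],[-0.5,-1,0],[-0.5,-1,0],[-0.5,-1,0]],"yaw":[0,0,0,0,0,0],"jaw":[0,0,0,0,0,0]}' >/dev/null
python3 plan.py medium
python3 look.py w6 medium_center
```

```text
t 27.82 pos [ 0.4436 -0.1884  0.4192] w 0.998 f [ 1.  -0.1 -0.1] ang -2.2
medium [-0.553 -0.118  0.   ]
[ 0.4436 -0.1884  0.4192]
medium_center 0.66 [522.   9.] [ 77. 129. 178.] edge (array([ 0.6593, -0.0083]), np.float64(0.1434486465142808))
medium_center 0.65 [300. 266.] [114. 130. 136.]  (array([ 0.4191, -0.2744]), np.float64(0.5572713948687954))
```

View pics/w6.png

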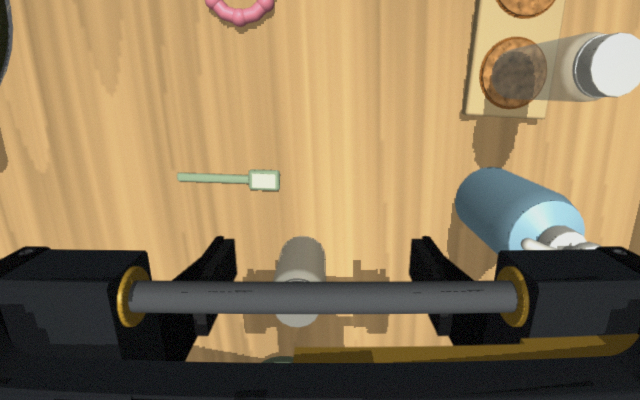

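The tall bottle stands on the far-end coaster, with its base at (514,75). I'll back off in y to see the medium clearly before grasping it.

```bash
python3 -m jog '{"translation":[[-0.3,-0.06,0],[-0.6,-0.118,0],[-0.9,-0.118,0],[-0.9,-0.118,0],[-0.9,-0.118,0]],"yaw":[0,0,0,0,0],"jaw":[0,0,0,0,0]}' >/dev/null
python3 plan.py medium
python3 look.py w7 medium_center
```

```text
t 28.55 pos [ 0.4147 -0.3658  0.4179] w 1.001 f [ 0.3 -0.4  0.2] ang -2.0
medium [ 0.339 -0.006  0.001]
[ 0.4147 -0.3658  0.4179]
medium_center 0.57 [320. 108.] [200. 209. 211.]  (array([ 0.4161, -0.2992]), np.float64(0.022497636873519244))
```

```bash
python3 -m jog '{"translation":[[0.2,0,0],[0.335,0,0],[0.335,0,0],[0.335,0,0.25],[0.335,0,0.5],[0.335,0,0.75],[0.335,0,0.92],[0.335,0,0.93]],"yaw":[0,0,0,0,0,0,0,0],"jaw":[0,0,0,0,0,0,0,0]}' >/dev/null
python3 -m jog '{"translation":[[0,0,0]],"yaw":[0],"jaw":[0]}' >/dev/null
python3 plan.py medium
python3 -m jog '{"translation":[[0,0,0],[0,0,0],[0,0,0],[0,0,0],[0,0,0],[0,0,0]],"yaw":[0,0,0,0,0,0],"jaw":[1,1,1,1,1,1]}' 28
python3 -m jog '{"translation":[[0,0,-0.1],[0,0,-0.3],[0,0,-0.55],[0,0,-0.8],[0,0,-0.95],[0,0,-1],[0,0,-1]],"yaw":[0,0,0,0,0,0,0],"jaw":[1,1,1,1,1,1,1]}' >/dev/null
python3 plan.py medium c2
```

```text
t 29.77 pos [ 0.4163 -0.3008  0.2334] w 0.998 f [-0.2 -0.1 -0.2] ang -2.1
medium [ 0.014 -0.004 -0.   ]
time: 30.52
position: [0.4156, -0.3006, 0.2324]
tool_rot: [2.263, 2.179, -0.001]
ft_force: [-0.9, 0.4, 4.0]
grip_width: 0.64
grip_force: 28.0
t 31.4 pos [ 0.4155 -0.3004  0.4313] w 0.64 f [-0.   0.1 -2.4] ang -2.1
medium [0.012 0.001 0.   ]
c2 [ 1.52   1.136 -0.   ]
```

```bash
python3 -m jog '{"translation":[[0.1,0.07,0],[0.25,0.18,0],[0.45,0.33,0],[0.6,0.45,0],[0.75,0.56,0],[0.85,0.64,0],[0.9,0.68,0],[0.9,0.68,0]],"yaw":[0,0,0,0,0,0,0,0],"jaw":[1,1,1,1,1,1,1,1]}' >/dev/null
python3 -m jog '{"translation":[[0.1,0.07,0],[0.25,0.18,0],[0.4,0.3,0],[0.52,0.39,0],[0.59,0.44,0],[0.611,0.456,0],[0.611,0.456,0],[0.611,0.456,0]],"yaw":[0,0,0,0,0,0,0,0],"jaw":[1,1,1,1,1,1,1,1]}' >/dev/null
python3 plan.py c2
python3 -m jog '{"translation":[[0,0,0.12],[0,0,0.3],[0,0,0.5],[0,0,0.68],[0,0,0.8],[0,0,0.86],[0,0,0.885],[0,0,0.885]],"yaw":[0,0,0,0,0,0,0,0],"jaw":[1,1,1,1,1,1,1,1]}' >/dev/null
python3 plan.py c2
```

```text
t 33.4 pos [ 0.6536 -0.0085  0.4322] w 0.64 f [-0.  -0.4 -2.1] ang -2.3
c2 [ 0.017  0.001 -0.   ]
t 34.4 pos [ 0.6542 -0.0072  0.2558] w 0.64 f [ 0.9  0.  -2.5] ang -2.2
c2 [ 0.01  -0.002 -0.   ]
```

```bash
python3 -m jog '{"translation":[[0,0,0.01],[0,0,0.018],[0,0,0.025],[0,0,0.025]],"yaw":[0,0,0,0],"jaw":[1,1,1,1]}' >/dev/null
python3 plan.py c2
python3 -m jog '{"translation":[[0,0,0.004],[0,0,0.004]],"yaw":[0,0],"jaw":[1,1]}' >/dev/null
python3 plan.py c2
```

```text
t 34.9 pos [ 0.6541 -0.007   0.2506] w 0.638 f [ 0.  -0.2 -0.3] ang -2.1
c2 [ 0.009 -0.001 -0.   ]
t 35.15 pos [ 0.6541 -0.0069  0.2505] w 0.637 f [-2.5 -1.3  5.6] ang -2.1
c2 [ 0.008 -0.001 -0.   ]
```

```bash
python3 -m jog '{"translation":[[0,0,0],[0,0,0],[0,0,0],[0,0,0],[0,0,-0.15],[0,0,-0.45],[0,0,-0.75],[0,0,-1]],"yaw":[0,0,0,0,0,0,0,0],"jaw":[0,0,0,0,0,0,0,0]}' >/dev/null
python3 -m jog '{"translation":[[-0.3,0,0],[-0.6,0,-0.2],[-0.7,0,-0.3],[-0.7,0,-0.3],[-0.7,0,-0.3]],"yaw":[0,0,0,0,0],"jaw":[0,0,0,0,0]}' >/dev/null
cat > chk.py <<'E'
import sys
from h import *
np.set_printoptions(precision=4,suppress=True)
im,s=wrist(); cv2.imwrite(f'pics/{sys.argv[1]}.png',im['pixels']); print(s['time'],s['position'])
for n,c in (('tall',(.647,-.0949)),('medium',(.6539,-.0052)),('short',(.6608,.0846)),('squat',(.6677,.1743))):
    for d in ctrl.silhouettes(n+'_center',im):
        x,e=fit(DIM[n],[(im,d['region'].astype(float))],c,.018); 
        if e<.15: print(n,x,'err mm',(x-c)*1e3,round(e,3))
for d in ctrl.silhouettes('coaster_a',im): print('coaster at',d['at'])
E
python3 chk.py w8
```

```text
36.775 [ 0.6487 -0.1453  0.5085]
tall [ 0.6456 -0.0954] err mm [-1.4353 -0.5325] 0.035
medium [ 0.6549 -0.0057] err mm [ 1.0201 -0.4687] 0.03
coaster at [311.6, 65.2]
coaster at [322.5, 97.7]
```

View pics/w8.png

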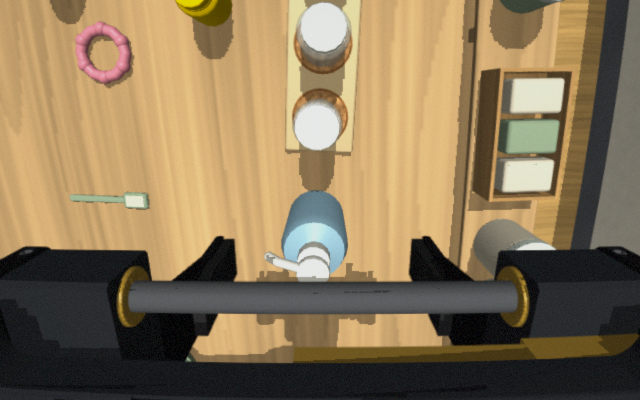

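The tall bottle (317,125) and the medium (323,28) stand centred to within about 1.5 mm. Now I'll check the other two from further along the row.

```bash
python3 -m jog '{"translation":[[0.3,0,0],[0.6,0,0],[0.9,0,0],[0.9,0,0],[0.9,0,0]],"yaw":[0,0,0,0,0],"jaw":[0,0,0,0,0]}' >/dev/null
python3 chk.py w9
python3 -c "
from h import *
i=ctrl.get_image('scene');cv2.imwrite('pics/s9.png',cv2.resize(i['pixels'][150:320,150:520],None,fx=2,fy=2))"
```

```text
37.7 [0.6555 0.0331 0.5091]
medium [ 0.6548 -0.005 ] err mm [0.8755 0.1527] 0.037
short [0.6619 0.0837] err mm [ 1.0654 -0.9357] 0.047
squat [0.6682 0.1746] err mm [0.5227 0.2822] 0.033
coaster at [324.6, 95.9]
coaster at [318.9, 163.1]
coaster at [325.4, 64.4]
coaster at [322.4, 193.9]
```

View pics/w9.png

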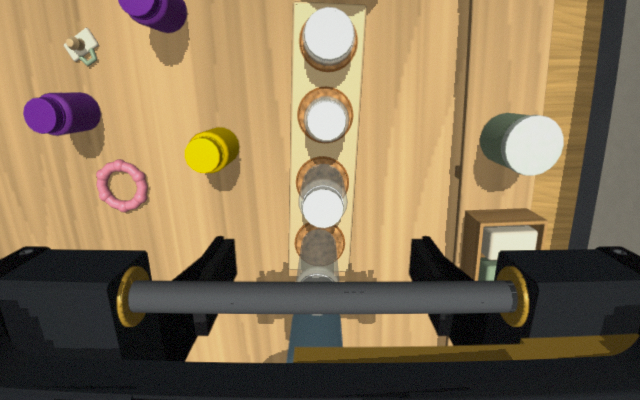

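View pics/s9.png

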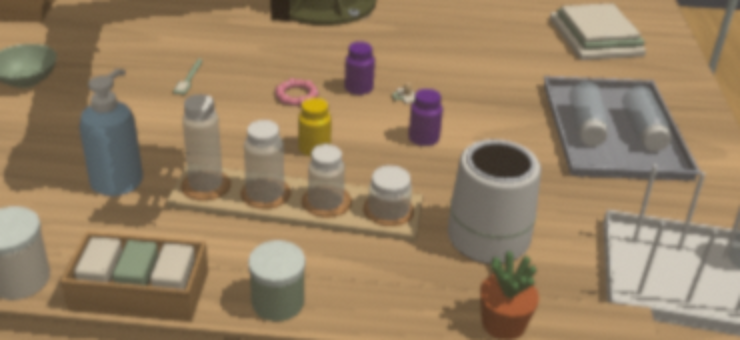

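All four stand upright and centred in order: tall (203,150), medium (264,165), short (326,180), then squat (390,195) next to the warmer. The tray hasn't moved and the gripper is clear, so I'm handing in.

```bash
python3 -c "
from bench import ctrl
print(ctrl.close_job())"
```

```text
the job is handed in; nothing more can be done
None
```

All four bottles stand upright on the coasters in height order, squat next to the warmer and tall at the far end, each within about 1.5 mm of centre by the wrist camera; the tray was not touched, and I handed the job in at about 38 s of robot time.

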